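# Roll held in tongs over the drip cup

## Task

I want to drizzle oil on the bread roll: first set the empty baking cup upright on the round wooden pedestal, centred so that its whole foot is on the wood, and let go of it. Then take the kitchen tongs, close them on the roll, lift it off its board and carry it over the middle of the cup, clear above the rim; finish while still holding it there in the tongs, with nothing else bearing it. Do not touch the roll with the robot itself, only with the tongs, and leave the hand mixer, bowl, cruet and scoop where they are.

Things in the scene. Friction and masses are not known exactly. Their poses are not given: they have to be found in the camera images.
- cup: Hard silicone baking cup, fluted, greyish brown, open on top, loose, about 50 g: foot 50 mm across, rim 60 mm across, 40 mm high, walls 3 mm. Stands upright. Origin: centre of the foot's underside; z up through the mouth.
- pedestal: Round turned wooden pedestal, fixed to the counter, 30 mm high, base 76 mm across, flat top disc 66 mm across. Origin: centre of its underside on the counter.
- pedestal_top (a point): Centre of the pedestal's flat top, 30 mm above the counter.
- board: Round flat wooden serving board, fixed to the counter, 110 mm across, 12 mm high, under the roll. Origin: centre of its underside.
- roll: Small round crusty bread roll, hard, loose, about 40 g: 46 mm across with upright sides from 6 to 22 mm above its underside, domed above, 36 mm high. Stands on the board, up to about 17 mm off its middle. Origin: centre of its underside; z up.
- tongs: Spring kitchen tongs, 235 mm long, 130 g, loose, lying on their side so that the arms open horizontally; black grips, steel arms, cupped jaws. Grips and jaws 26 mm high, the rest 20 to 22 mm, flat underside. Origin: on the centreline between the black grips, level with the underside, 90 mm ahead of the pivot; x points from pivot to jaws, y across (the way the arms close), z up.
- tongs_grip (a point): Point between the black grips where a hand takes them from outside, 13 mm above the tongs' origin. The grips are 70 mm long (35 mm either way along x) and 64 mm apart over their outsides at rest, about 3 mm more at the front end, 3 mm less at the back.
- tongs_mouth (a point): Point midway between the two cupped jaws, on the tongs' centreline 115 mm ahead of the tongs' origin, 13 mm above the underside; the roll goes here. The jaws are 40 mm long there; at rest their hollows are about 80 mm apart and their inturned edges about 62 mm (9 mm less with the grips squeezed to 60 mm).
- tongs_pivot (a point): The tongs' pivot, 90 mm behind the tongs' origin, 11 mm above the underside.
- tongs_left (a joint): Closing angle of one arm, rad: 0 open at rest, about 0.08 closed on the roll, stop at 0.17; the other arm moves alike. A spring opens the arms (about 5 N across the grips at rest, 7 N on the roll): squeezed to 60 mm over the grips the tongs can be carried open; at about 47 to 51 mm they hold the roll. 20 to 40 N holds it.
- mixer: Bystander: cream hand mixer, about 200 x 85 mm, 153 mm high, on the counter. Origin: centre of its underside.
- bowl: Bystander: stainless bowl, 150 mm across, 75 mm high. Origin: centre of its underside.
- cruet: Bystander: glass cruet with a steel screw-top lid, 68 mm across, 157 mm high. Origin: centre of its underside.
- scoop: Bystander: olive-wood scoop lying on the counter, 187 mm long, 46 mm wide, 24 mm high. Origin: on its underside near its middle.
Mind the look-alikes: they are no part of the job. Of the things shaped like the tongs, the bare steel one is meant. Leave any purple look-alike of the cup alone.

How it is judged:
By the outcome, as a careful person would: the job done as asked, in the order asked, and still so for the second after the job is handed in, while the arm keeps its last pose, push and grip.
It also fails if it takes over 58 s, if anything falls off the work surface, if the arm or the gripper's body presses on something with over 40 N, if the wrist force passes 120 N, or if a joint passes its speed limit or range.

## Robot

A 6-joint arm with a two-finger parallel gripper is mounted at the origin on the work surface. World frame = base frame: x ahead of the robot, y to its left, z up, the work surface at z = 0. Lengths are in mm, angles in rad, forces in N, time in s.
With the tool pointing down it reaches from about 275 to 750 mm from the base axis. Payload 10.2 kg.
Tool frame: the origin (TCP) lies midway between the tips of the shut fingers; the grasp point (between the pads) lies 19 mm behind it; z points along the fingers, y is the direction in which the jaws open and shut (so a half turn about z gives the same grasp; the last joint's range is limited). The gripper opens to 85 mm and grips with 20 to 120 N. Pads are 22 mm wide; open, the fingers measure 114 mm over their backs; the gripper's body (76 mm by 85 mm) begins 54 mm behind the grasp point. The pads swing forward as they close: fully open they stand 13 mm farther back than shut.
Start: joints at [-1.401, 0.313, 1.498, -0, 1.331, -0.223], TCP at [200.946, -485.028, 231.294] pointing down, gripper open.
Joint ranges: [-2.94, 2.94], [-0.97, 2.17], [0.19, 2.56], [-1.23, 4.37], [0.02, 3.11], [-2.88, 2.88]. Speed limits (rad/s): [2.39, 2.39, 3.01, 3.14, 3.14, 3.14].

## Interface

Orientations are given as a unit quaternion [w, x, y, z].
In Python, from rig import sense, optics, ctrl gives the robot as it stands.
- The arm moves only by the tool play_rows, never from a script. Its argument "plan" is a list of rows, each a list of 7 numbers: the shift along the world's x, y, z in mm, then the turn, a rotation vector about the world's x, y, z in rad, then the opening, from -1 (shut) to 1 (fully open), so that 0 is half open. A call has 1 to 5 rows; each row shifts and turns the pose as measured when the row begins; what a row does not reach is not made up. A row lasts 1/12 s, in which the tool goes at most 41.7 mm and 7.16 degrees, less where a joint would pass 70% of its speed; a pose out of reach is approached as far as the arm can. A call is refused whole if a number of a shift passes 41.7 or a number of a turn 0.125, either way. A call with a gripper value outside its range is refused whole. The fingers move at their own pace and stop on an object; "grip_force" is the grip in N (left out, the last holds). Time passes only in rows, so rows that do not move let the fingers close. It gives the time, the measured TCP pose, the force and the opening at its end, in the units of the state.
- sense(): the state, without advancing time (a new reading comes with each control period).
- optics.capture(name): name is "scene" or "top" or "wrist"; returns a dict with "img" (480x640x3 uint8, blue, green, red), "fx", "fy", "cx", "cy" (pixels), "world_to_cam" (4x4, takes a point from world to camera coordinates). Camera axes: x right, y up, looking along -z (the intrinsics and any distortion apply to the point x, -y, -z); pixel columns grow to the right and rows downward; lengths in mm; the calibration is good to about 2 mm. A picture is of the moment at which its call begins. There is no depth.
- ctrl.finish_job(): hands the job in, once; it reports no verdict.
The state is a dict: "time_s": time; "joints": joint angles; "dq": joint speeds; "tau": joint torques, N m; "eef_pos": TCP position; "ee_rot": TCP orientation; "force": force on the tool from outside, world axes, zero at the start; "wrist_torque": the same for the moment, N m; "grip_width": opening from 0.0 (shut) to 1.0 (fully open).
Only numpy, scipy, OpenCV 4.12 (cv2) and the standard library are available. Lean on these libraries where they do the work, as an engineer would, in place of code of your own. Each camera call takes 0.05 s, during which the arm holds its last target. There are 200 camera calls.

## Working session

There is one attempt and no reset: what is moved stays moved. The work goes in short steps, Python scripts to look and compute and a tool call to move; the robot and the scene stay as the last step left them, time stands still between calls to the robot, and variables do not carry over. Pictures are saved under pics/ and viewed, about 8 in all and at most 12, crops included, and the job is handed in when it is done.

Besides the shell and the picture viewer there is one more tool, called after "Emit:" as name([rows], argument=value, ...), one row to a line, values as JSON. play_rows: Moves the arm, as the interface text tells. Its arguments: {"type":"object","properties":{"plan":{"type":"array"},"grip_force":{"type":"number"}},"required":["plan"]}

```bash
ls; mkdir -p pics; python3 - <<'E'
from rig import sense, optics
import cv2,numpy as np
print(sense())
for n in("scene","top"):
    c=optics.capture(n); cv2.imwrite(f"pics/{n}0.png",c["img"]); print(n,{k:(np.round(v,3).tolist() if k=="world_to_cam" else v) for k,v in c.items() if k!="img"})
E
```

```text
pics
{'time_s': 0.0, 'joints': array([-1.40140149e+00,  3.13445306e-01,  1.49841687e+00,  3.30112170e-05,
        1.33099343e+00, -2.23419793e-01]), 'dq': array([ 0.00035994,  0.00031836, -0.00027747, -0.00145803, -0.00050259,
       -0.00058551]), 'tau': array([-2.62642352e-04, -4.12263143e+01, -2.59743601e+01, -1.91439353e-04,
        4.08906824e-03,  3.61708018e-06]), 'eef_pos': array([ 200.90923064, -484.77029022,  230.74508428]), 'ee_rot': array([-6.30810803e-04,  9.80774579e-01,  1.95143091e-01,  3.30805785e-05]), 'force': array([ 0.10120962, -0.72665723, -0.53224195]), 'wrist_torque': array([ 0.0347356 ,  0.01699741, -0.00775609]), 'grip_width': 1.0011886961057441}
scene {'fx': 479.59049672452284, 'fy': 479.59049672452284, 'cx': 324.51748657581965, 'cy': 240.48827459639566, 'world_to_cam': [[-0.834, 0.552, -0.003, 496.795], [-0.405, -0.608, 0.683, 206.938], [0.375, 0.571, 0.73, -1461.48], [0.0, 0.0, 0.0, 1.0]]}
top {'fx': 549.2047445987178, 'fy': 549.2047445987178, 'cx': 328.7713771042176, 'cy': 235.29237504583577, 'world_to_cam': [[0.018, -1.0, 0.005, -5.204], [0.998, 0.018, 0.068, -589.569], [-0.068, 0.004, 0.998, -1419.977], [0.0, 0.0, 0.0, 1.0]]}
```

View pics/scene0.png

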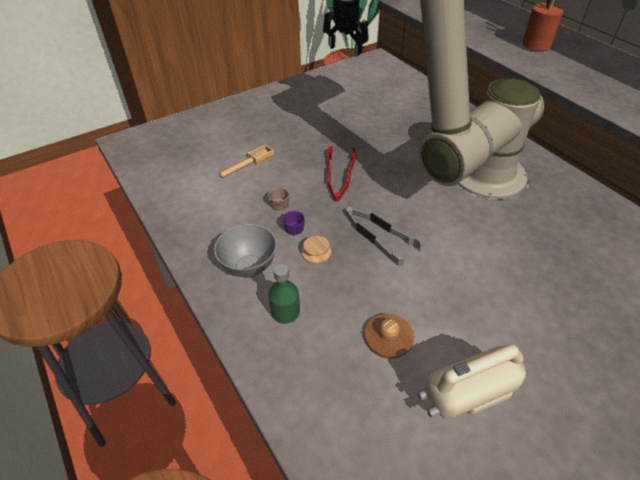

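View pics/top0.png

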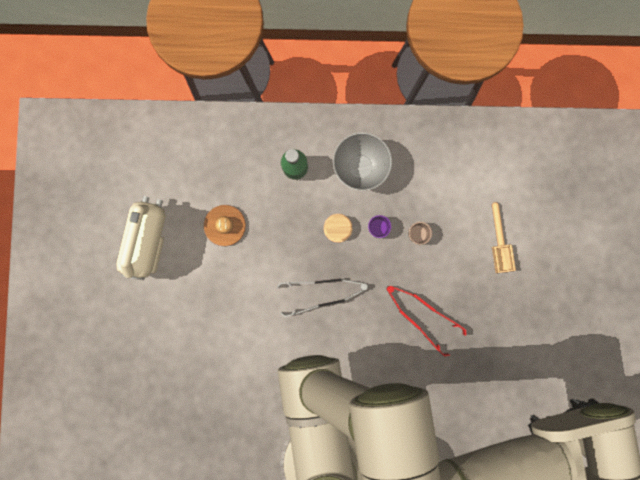

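Top view: steel tongs with black grips around (325,297), pivot (367,287), jaws at (285,300) facing +y; the cup is at (420,233), purple look-alike (380,227), pedestal (338,228), and roll (224,226) on its board. The mixer, bowl and cruet stand further out. In the scene view the cup is at (279,199), pedestal (316,249), roll (389,327) and tongs (380,235).

```bash
cat > h.py <<'E'
import numpy as np,cv2
from rig import sense,optics
def ray(c,u,v):
    M=np.array(c["world_to_cam"]);R,t=M[:3,:3],M[:3,3]
    d=R.T@np.array([(u-c["cx"])/c["fx"],-(v-c["cy"])/c["fy"],-1]);return -R.T@t,d
def onz(c,u,v,z):
    o,d=ray(c,u,v);return o+d*(z-o[2])/d[2]
def proj(c,p):
    M=np.array(c["world_to_cam"]);q=M[:3,:3]@np.asarray(p,float)+M[:3,3]
    return np.array([c["cx"]+c["fx"]*q[0]/-q[2],c["cy"]-c["fy"]*q[1]/-q[2]])
def blobs(c,lo,hi,box,amin=30,close=0):
    x0,y0,x1,y1=box
    hsv=cv2.cvtColor(c["img"],cv2.COLOR_BGR2HSV);m=np.zeros(hsv.shape[:2],np.uint8)
    m[y0:y1,x0:x1]=cv2.inRange(hsv,np.array(lo),np.array(hi))[y0:y1,x0:x1]
    if close:m=cv2.morphologyEx(m,cv2.MORPH_CLOSE,np.ones((close,close)))
    cs,_=cv2.findContours(m,cv2.RETR_EXTERNAL,cv2.CHAIN_APPROX_NONE)
    return sorted([k for k in cs if cv2.contourArea(k)>=amin],key=cv2.contourArea,reverse=True)
E
python3 - <<'E'
from h import *
t=optics.capture("top");s=optics.capture("scene")
def show(n,c,box,lo,hi,z,a=30,close=3):
    for k in blobs(c,lo,hi,box,a,close)[:3]:
        (u,v),r=cv2.minEnclosingCircle(k);m=cv2.moments(k);x,y=m["m10"]/m["m00"],m["m01"]/m["m00"]
        print(n,cv2.contourArea(k),"circ",np.round([u,v,r],1),"cen",np.round([x,y],1),"world",np.round(onz(c,u,v,z),1),np.round(onz(c,x,y,z),1))
show("ped",t,(318,208,362,250),(8,90,120),(25,255,255),30)
show("board",t,(200,200,250,252),(5,90,60),(25,255,255),12)
show("cup",t,(403,215,440,252),(0,35,60),(25,160,255),40)
show("purple",t,(360,210,400,245),(125,80,30),(155,255,255),40)
show("grip",t,(270,270,375,325),(0,0,0),(180,255,45),26,10,1)
g=cv2.cvtColor(t["img"],cv2.COLOR_BGR2HSV)
for p in[(420,226),(420,236),(420,243),(224,226),(215,226),(338,228),(330,302)]:print(p,g[p[1],p[0]])
def up(c,b,f,n):cv2.imwrite(n,cv2.resize(c["img"][b[1]:b[3],b[0]:b[2]],None,fx=f,fy=f,interpolation=cv2.INTER_CUBIC))
A=cv2.resize(t["img"][205:325,190:450],(780,360),interpolation=cv2.INTER_CUBIC)
B=cv2.resize(s["img"][180:370,250:450],None,fx=1,fy=1)
cv2.imwrite("pics/a.png",A)
E
```

```text
ped 591.5 circ [337.6 227.6  14.2] cen [337.7 227.6] world [609.4 -17.1  30. ] [609.3 -17.3  30. ]
board 1306.0 circ [224.2 225.3  21.1] cen [224.2 225.1] world [611.6 281.8  12. ] [612.  281.6  12. ]
cup 1267.5 circ [420.5 233.   25.1] cen [420.8 233.2] world [ 598.5 -231.8   40. ] [ 598.  -232.6   40. ]
purple 364.0 circ [379.5 226.1  11.3] cen [379.4 226.2] world [ 614.4 -125.3   40. ] [ 614.2 -125.2   40. ]
(420, 226) [ 12  77 120]
(420, 236) [ 12  75 149]
(420, 243) [ 15  75 133]
(224, 226) [ 18 110 236]
(215, 226) [ 15 149 211]
(338, 228) [ 18 111 235]
(330, 302) [13 44 82]
```

View pics/a.png

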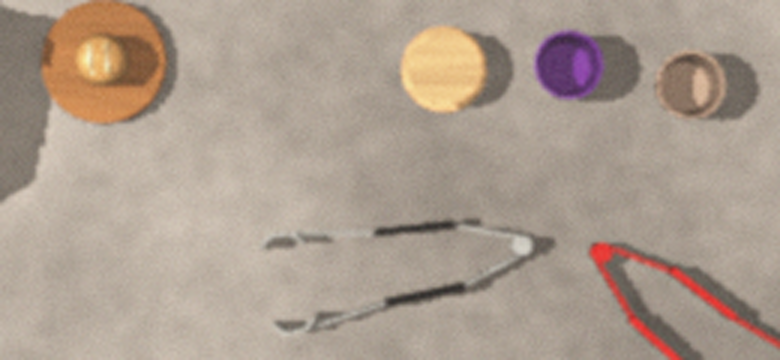

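The crop shows tongs grips centred at about (328,281) and (332,303) full-image, the pivot at (364,286) and the cup centre at (420.3,233). Next I move over the cup for a wrist look.

Emit:
play_rows([
  [26,17,0,0,0,0.08,1],
  [26,17,0,0,0,0.08,1],
  [26,17,0,0,0,0.08,1],
  [26,17,0,0,0,0.08,1],
  [26,17,0,0,0,0.08,1],
])

```text
time_s: 0.62
eef_pos: [330.8, -399.0, 229.7]
ee_rot: [-0.001, 0.921, 0.389, -0.001]
force: [1.1, -0.1, -0.2]
grip_width: 0.999
```

Emit:
play_rows([
  [26,17,0,0,0,0.08,1],
  [26,17,0,0,0,0.08,1],
  [26,17,0,0,0,0.08,1],
  [26,17,0,0,0,0.08,1],
  [26,17,0,0,0,0.08,1],
])

```text
time_s: 1.03
eef_pos: [466.5, -308.3, 229.3]
ee_rot: [-0.001, 0.82, 0.572, -0.001]
force: [0.1, -0.5, -0.3]
grip_width: 0.997
```

Emit:
play_rows([
  [26,17,0,0,0,0.08,1],
  [26,17,0,0,0,0.08,1],
  [26,17,0,0,0,0.08,1],
  [26,17,0,0,0,0.08,1],
  [0,0,0,0,0,0,1],
])

```text
time_s: 1.45
eef_pos: [578.3, -231.9, 227.8]
ee_rot: [-0.002, 0.709, 0.705, -0.001]
force: [0.2, -0.6, -0.7]
grip_width: 1.0
```

```bash
python3 - <<'E'
from h import *
from scipy.spatial.transform import Rotation as R
s=sense();print(s["time_s"],s["eef_pos"],s["ee_rot"])
c=optics.capture("wrist");cv2.imwrite("pics/w1.png",c["img"]);print(c["fx"],np.round(c["world_to_cam"],3))
t=optics.capture("top");cv2.imwrite("pics/t1.png",t["img"])
E
```

```text
1.45 [ 578.27451308 -231.87237965  227.75617758] [-0.0021863   0.70932787  0.70487465 -0.00095605]
397.9634325440915 [[ 1.00000e+00 -6.00000e-03 -4.00000e-03 -5.78296e+02]
 [ 5.00000e-03  9.58000e-01 -2.87000e-01  2.56499e+02]
 [ 5.00000e-03  2.87000e-01  9.58000e-01 -3.11998e+02]
 [ 0.00000e+00  0.00000e+00  0.00000e+00  1.00000e+00]]
```

View pics/w1.png

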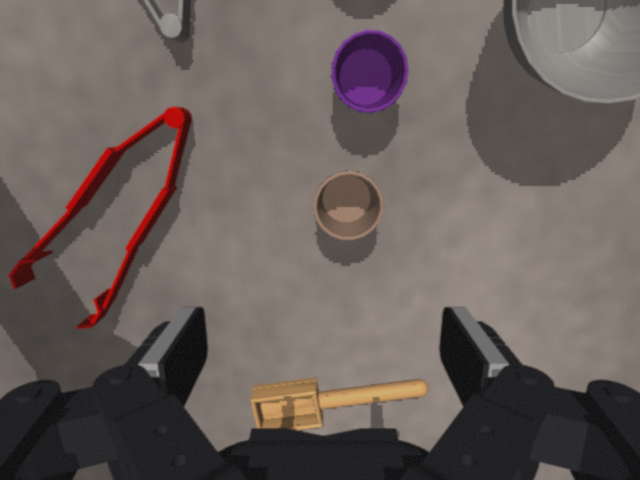

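The wrist view shows the cup at (348,205), its rim spanning x 314–382, with the purple cup at (370,70) and the scoop below. I'll measure the cup.

```bash
cat >> h.py <<'E'
def cupfit(c,box,lo=(3,60,60),hi=(17,150,255)):
    k=max(blobs(c,lo,hi,box,100,5),key=cv2.contourArea)
    p=k[:,0,:].astype(float)
    # rim = ellipse of the blob outline, cast onto z=40
    e=cv2.fitEllipse(k);W=np.array([onz(c,u,v,40) for u,v in p])
    (x,y),r=cv2.minEnclosingCircle(W[:,:2].astype(np.float32))
    return e,(x,y,r),onz(c,*e[0],40)
E
python3 - <<'E'
from h import *
c=optics.capture("wrist")
print(cupfit(c,(290,150,410,250)))
h=cv2.cvtColor(c["img"],cv2.COLOR_BGR2HSV);print(h[195,348],h[215,348],h[237,348],h[255,348],h[205,280])
t=optics.capture("top")
print(cupfit(t,(403,215,440,252)))
E
```

```text
(((351.49237060546875, 201.7247772216797), (68.16718292236328, 69.79658508300781), 55.910369873046875), (597.9986572265625, -229.6837921142578, 30.186609268188477), array([ 598.09641654, -229.29132269,   40.        ]))
[ 12  74 103] [ 12  80 156] [13 43 96] [11 33 84] [ 13  28 127]
(((415.915283203125, 230.9978790283203), (12.769869804382324, 23.67784309387207), 23.811676025390625), (598.5205688476562, -229.11402893066406, 30.060211181640625), array([ 603.49321142, -219.82414493,   40.        ]))
```

Emit:
play_rows([
  [4,0.3,-30,0,0,0,1],
  [4,0.3,-35,0,0,0,1],
  [4,0,-35,0,0,0,1],
  [4,0,-35,0,0,0,1],
  [0,0,-10,0,0,0,1],
])

```text
time_s: 2.07
eef_pos: [587.7, -241.5, 84.6]
ee_rot: [0.004, 0.717, 0.697, -0.001]
force: [-0.0, -0.2, -1.6]
grip_width: 1.003
```

Emit:
play_rows([
  [0,0,0,0,0,0,1],
])

```text
time_s: 2.15
eef_pos: [586.2, -241.9, 82.9]
ee_rot: [0.002, 0.718, 0.696, -0.001]
force: [0.3, 0.7, 1.0]
grip_width: 1.0
```

Emit:
play_rows([
  [7,7,-5,0,0,0,1],
  [5,5,-10,0,0,0,1],
  [0,0,-10,0,0,0,1],
  [0,0,0,0,0,0,1],
])

```text
time_s: 2.48
eef_pos: [600.3, -231.3, 61.9]
ee_rot: [0.006, 0.719, 0.695, -0.0]
force: [-1.3, -0.7, 0.5]
grip_width: 1.002
```

Emit:
play_rows([
  [-1,1,-18,0,0,0,1],
  [-1,0.5,-18,0,0,0,1],
  [0,0.5,-15,0,0,0,1],
  [0,0,-8,0,0,0,1],
  [0,0,0,0,0,0,1],
])

```text
time_s: 2.9
eef_pos: [601.0, -230.0, 5.4]
ee_rot: [0.01, 0.718, 0.696, 0.001]
force: [-0.5, -0.2, -0.8]
grip_width: 1.001
```

Emit:
play_rows([
  [-2,0.5,-1,0.013,0.015,0,1],
  [-0.5,0,-1,0,0,0,0.6],
  [0,0,0,0,0,0,0.2],
  [0,0,0,0,0,0,-0.3],
  [0,0,0,0,0,0,-0.3],
], grip_force=25)

```text
time_s: 3.32
eef_pos: [600.1, -230.6, 7.4]
ee_rot: [0.002, 0.718, 0.696, 0.0]
force: [-0.3, 0.2, 0.1]
grip_width: 0.689
```

Emit:
play_rows([
  [0,0,0,0,0,0,-0.3],
  [0,0,0,0,0,0,-0.3],
  [0,0,0,0,0,0,-0.3],
])

```text
time_s: 3.57
eef_pos: [600.4, -230.9, 8.2]
ee_rot: [0.003, 0.718, 0.696, 0.001]
force: [-0.9, 0.8, -0.3]
grip_width: 0.688
```

Emit:
play_rows([
  [0,0,10,0,0,0,-0.3],
  [0,0,25,0,0,0,-0.3],
  [0,0,30,0,0,0,-0.3],
  [0,0,30,0,0,0,-0.3],
  [0,10,20,0,0,0,-0.3],
])

```text
time_s: 3.98
eef_pos: [597.1, -220.2, 124.5]
ee_rot: [-0.002, 0.719, 0.695, -0.001]
force: [0.4, 0.0, -0.3]
grip_width: 0.689
```

Emit:
play_rows([
  [1,15,0,0,0,0,-0.3],
  [1,20,0,0,0,0,-0.3],
  [1,20,0,0,0,0,-0.3],
  [1,20,0,0,0,0,-0.3],
  [1,20,0,0,0,0,-0.3],
])

```text
time_s: 4.4
eef_pos: [603.2, -123.0, 131.6]
ee_rot: [0.003, 0.72, 0.694, 0.001]
force: [0.3, 0.4, -0.3]
grip_width: 0.689
```

Emit:
play_rows([
  [1,20,0,0,0,0,-0.3],
  [1,20,0,0,0,0,-0.3],
  [0,15,0,0,0,0,-0.3],
  [0,0,0,0,0,0,-0.3],
  [0,0,0,0,0,0,-0.3],
])

```text
time_s: 4.82
eef_pos: [603.5, -58.4, 130.1]
ee_rot: [0.001, 0.718, 0.696, 0.0]
force: [-0.1, -0.3, -0.9]
grip_width: 0.685
```

```bash
python3 - <<'E'
from h import *
s=sense();print(s["time_s"],s["eef_pos"],s["ee_rot"],s["grip_width"])
c=optics.capture("wrist");cv2.imwrite("pics/w2.png",c["img"])
E
```

```text
4.8167 [603.45735273 -58.41907918 130.12166462] [1.22585773e-03 7.18234767e-01 6.95799761e-01 9.95044474e-05] 0.6850898337478837
```

View pics/w2.png

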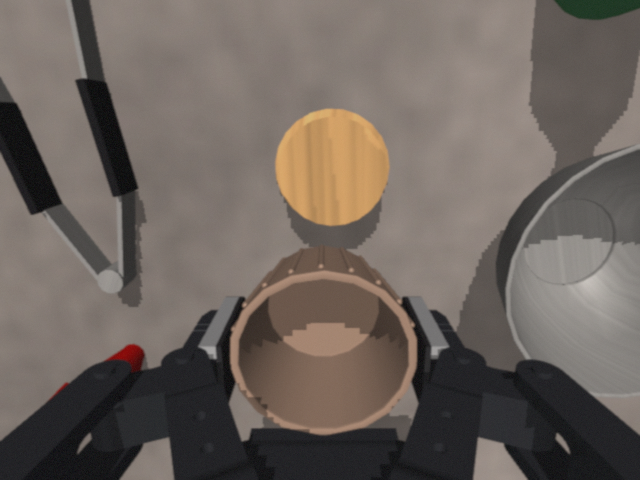

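Wrist view: the cup is held upright between the pads, rim centre about (324,352), and the pedestal top is at (332,167). The tongs' pivot shows at (110,281).

```bash
python3 - <<'E'
from h import *
c=optics.capture("wrist");s=sense();p=s["eef_pos"];print(p,s["ee_rot"])
for k in blobs(c,(8,120,110),(25,255,255),(250,90,420,240),500,5)[:1]:
    W=np.array([onz(c,u,v,30)[:2] for u,v in k[:,0]],np.float32);print("ped",cv2.minEnclosingCircle(W),cv2.fitEllipse(W))
for dx in(-2,0,2):print("cup rim",onz(c,324,352,p[2]+32+dx), "edges",onz(c,230,350,p[2]+32),onz(c,418,350,p[2]+32))
E
```

```text
[603.54246834 -59.2914869  130.15141075] [1.25571542e-03 7.18663819e-01 6.95356534e-01 1.66958040e-04]
ped ((609.7954711914062, -15.751877784729004), 34.61935043334961) ((609.9279174804688, -15.686145782470703), (66.94745635986328, 68.17694854736328), 179.152587890625)
cup rim [603.2142459  -58.13884927 160.15141075] edges [573.6309509  -55.14405664 162.15141075] [632.94190919 -57.12236334 162.15141075]
cup rim [603.24559052 -56.85395268 162.15141075] edges [573.6309509  -55.14405664 162.15141075] [632.94190919 -57.12236334 162.15141075]
cup rim [603.27693514 -55.56905609 164.15141075] edges [573.6309509  -55.14405664 162.15141075] [632.94190919 -57.12236334 162.15141075]
```

Emit:
play_rows([
  [3,14,0,0,0,0,-0.3],
  [3,14,-5,0,0,0,-0.3],
  [1,10,-10,0,0,0,-0.3],
  [0,2,-10,0,0,0,-0.3],
  [0,0,0,0,0,0,-0.3],
])

```text
time_s: 5.33
eef_pos: [610.9, -17.8, 102.1]
ee_rot: [0.001, 0.72, 0.694, 0.0]
force: [-0.8, 0.1, -0.5]
grip_width: 0.691
```

Emit:
play_rows([
  [0,0,0,0,0,0,-0.3],
])

```text
time_s: 5.42
eef_pos: [610.7, -17.5, 101.3]
ee_rot: [0.001, 0.72, 0.694, -0.0]
force: [0.4, -0.4, -0.6]
grip_width: 0.693
```

Emit:
play_rows([
  [0,0,-15,0,0,0,-0.3],
  [0,0,-18,0,0,0,-0.3],
  [-0.5,0,-14,0,0,0,-0.3],
  [0,0,-6,0,0,0,-0.3],
  [0,0,0,0,0,0,-0.3],
])

```text
time_s: 5.83
eef_pos: [610.4, -19.0, 46.5]
ee_rot: [0.001, 0.72, 0.694, -0.0]
force: [-0.1, -0.4, -0.7]
grip_width: 0.689
```

```bash
python3 - <<'E'
from h import *
t=optics.capture("top");s=optics.capture("scene");w=optics.capture("wrist")
A=cv2.resize(w["img"],(400,300));B=cv2.resize(s["img"][200:300,250:383],(400,300),interpolation=cv2.INTER_CUBIC)
cv2.imwrite("pics/w3.png",np.hstack([A,B]));print(sense()["eef_pos"],sense()["force"])
E
```

```text
[611.41841049 -19.05644921  48.46529957] [ 0.31850251  0.8656539  -0.19449242]
```

View pics/w3.png

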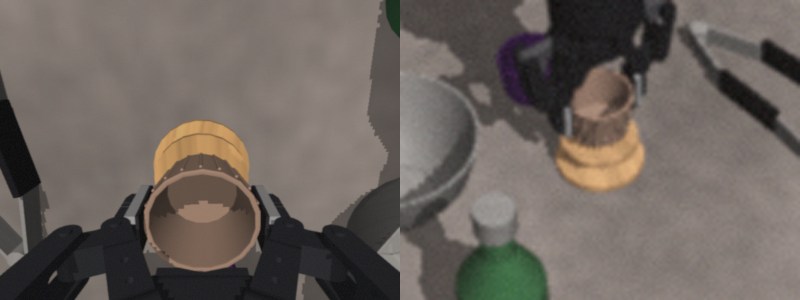

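The cup hangs about 10 mm over the pedestal, near centre in both views (wrist foot near (200,200), scene (603,135)). I'll lower it gently.

Emit:
play_rows([
  [-1,1.5,-4,0,0,0,-0.3],
  [0,0,-4,0,0,0,-0.3],
  [0,0,-2,0,0,0,-0.3],
])

```text
time_s: 6.23
eef_pos: [611.7, -17.8, 40.4]
ee_rot: [0.005, 0.72, 0.694, 0.002]
force: [-0.2, -0.7, -0.2]
grip_width: 0.688
```

Emit:
play_rows([
  [0,0,-1,0,0,0,-0.3],
])

```text
time_s: 6.32
eef_pos: [611.7, -17.8, 39.4]
ee_rot: [0.005, 0.72, 0.694, 0.002]
force: [-0.5, 1.0, -1.0]
grip_width: 0.694
```

Emit:
play_rows([
  [0,0,-1,0,0,0,-0.3],
])

```text
time_s: 6.4
eef_pos: [611.8, -17.7, 38.3]
ee_rot: [0.005, 0.72, 0.694, 0.002]
force: [-0.2, -0.0, -0.9]
grip_width: 0.686
```

Emit:
play_rows([
  [-1,0,-1,0,0,0,-0.3],
])

```text
time_s: 6.48
eef_pos: [610.9, -17.7, 37.4]
ee_rot: [0.005, 0.72, 0.694, 0.002]
force: [0.6, -0.1, -0.8]
grip_width: 0.689
```

Emit:
play_rows([
  [-0.5,0,-1,0,0,0,-0.3],
])

```text
time_s: 6.57
eef_pos: [610.6, -17.8, 36.6]
ee_rot: [0.005, 0.72, 0.694, 0.002]
force: [0.9, 0.2, 7.4]
grip_width: 0.683
```

Emit:
play_rows([
  [0,0,-0.7,0,0,0,-0.3],
])

```text
time_s: 6.65
eef_pos: [610.7, -17.9, 36.5]
ee_rot: [0.006, 0.72, 0.694, 0.002]
force: [-3.5, 1.1, 8.9]
grip_width: 0.692
```

Emit:
play_rows([
  [0,0,0.5,0,0,0,0.5],
  [0,0,0,0,0,0,0.7],
  [0,0,0,0,0,0,1],
  [0,0,0,0,0,0,1],
  [0,0,0,0,0,0,1],
])

```text
time_s: 7.07
eef_pos: [610.8, -17.9, 37.3]
ee_rot: [0.006, 0.72, 0.694, 0.003]
force: [0.3, -0.3, 0.7]
grip_width: 0.999
```

Emit:
play_rows([
  [0,0,12,0,0,0,1],
  [0,0,20,0,0,0,1],
  [0,0,30,0,0,0,1],
  [0,0,35,0,0,0,1],
  [0,0,35,0,0,0,1],
])

```text
time_s: 7.48
eef_pos: [606.0, -17.0, 169.0]
ee_rot: [-0.001, 0.72, 0.694, -0.002]
force: [0.9, -1.2, 0.4]
grip_width: 1.002
```

Emit:
play_rows([
  [-15,0,35,0,0,0,1],
  [-25,0,25,0,0,0,1],
  [-25,0,15,0,0,0,1],
  [-15,0,0,0,0,0,1],
  [0,0,0,0,0,0,1],
])

```text
time_s: 7.9
eef_pos: [524.6, -17.1, 260.6]
ee_rot: [0.007, 0.72, 0.694, 0.003]
force: [0.3, -0.0, 0.7]
grip_width: 0.999
```

```bash
python3 - <<'E'
from h import *
t=optics.capture("top");s=optics.capture("scene");w=optics.capture("wrist")
cv2.imwrite("pics/w4.png",w["img"]);cv2.imwrite("pics/t4.png",t["img"]);cv2.imwrite("pics/s4.png",s["img"])
print(sense()["eef_pos"],sense()["ee_rot"])
E
```

```text
[526.66840782 -17.37107768 258.63004258] [0.0066013  0.71977021 0.69417461 0.00298023]
```

View pics/w4.png

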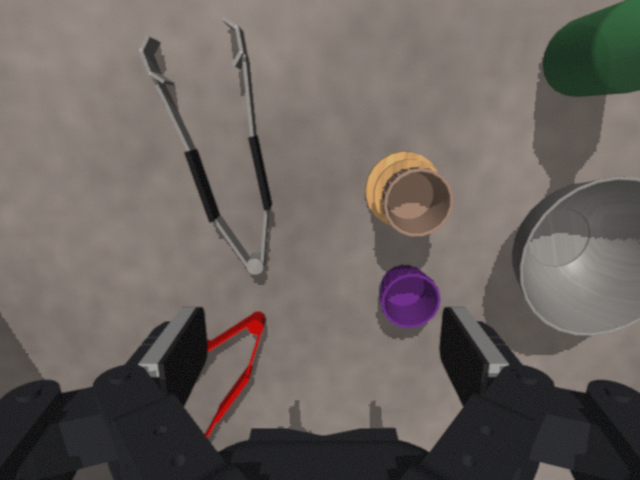

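The wrist view shows the cup standing on the pedestal (rim centre ~(417,202)). The tongs' grips are at (202,186) and (260,173), pivot (255,267), jaws near (152,62) and (238,45).

```bash
python3 - <<'E'
from h import *
w=optics.capture("wrist");t=optics.capture("top")
k=max(blobs(w,(3,60,60),(17,150,255),(378,160,460,245),100,3),key=cv2.contourArea)
# rim: bottom/right outline; ellipse read by eye: left 384 right 451 top 168 bottom 236
print("cup rim",onz(w,417.5,202,70), onz(w,384,202,70)[0],onz(w,451.5,202,70)[0])
for k in blobs(t,(3,50,50),(17,160,200),(318,208,362,252),30,3):
    (u,v),r=cv2.minEnclosingCircle(k);print("top cup",u,v,r,onz(t,u,v,70))
for box in((175,135,228,235),(235,125,280,220)):
    for k in blobs(w,(0,0,0),(180,255,50),box,60,3)[:2]:
        W=np.array([onz(w,u,v,26)[:2] for u,v in k[:,0]],np.float32)
        r=cv2.minAreaRect(W);m=cv2.moments(k);print("grip",cv2.contourArea(k),r,onz(w,m["m10"]/m["m00"],m["m01"]/m["m00"],26))
print("pivot",onz(w,255,267,20))
E
```

```text
cup rim [608.95926935 -16.47762384  70.        ] 580.5193035761027 637.8941768622631
top cup 335.5522155761719 227.96543884277344 18.883913040161133 [605.07596051 -11.12427951  70.        ]
grip 773.0 ((416.6361999511719, -2.767833709716797), (11.333269119262695, 68.89591979980469), 12.714080810546875) [416.26024764  -1.37658594  26.        ]
grip 527.0 ((471.9850158691406, 6.633541107177734), (7.853665351867676, 70.34042358398438), 7.595329284667969) [471.7617195    8.12654932  26.        ]
pivot [457.49964713 -88.47047339  20.        ]
```

Emit:
play_rows([
  [-10,3,-20,0.005,0.013,0.04,1],
  [-18,4,-35,0,0,0.04,1],
  [-20,4,-35,0,0,0.04,1],
  [-18,4,-35,0,0,0.04,1],
  [-12,3,-25,0,0,0.04,1],
])

```text
time_s: 8.57
eef_pos: [450.9, 0.4, 103.7]
ee_rot: [0.002, 0.644, 0.765, 0.002]
force: [0.5, 0.6, -0.5]
grip_width: 1.001
```

Emit:
play_rows([
  [0,0,-5,0,0,0,1],
  [0,0,0,0,0,0,1],
])

```text
time_s: 8.73
eef_pos: [447.4, 1.5, 93.6]
ee_rot: [-0.004, 0.644, 0.765, -0.001]
force: [0.7, 0.7, 1.0]
grip_width: 1.0
```

```bash
cat >> h.py <<'E'
from scipy.spatial.transform import Rotation as R
def pose(psi=None):
    s=sense();q=s["ee_rot"];r=R.from_quat([q[1],q[2],q[3],q[0]]);y=r.apply([0,1,0])
    a=np.degrees(np.arctan2(y[1],y[0]));psi=a if psi is None else psi
    th=np.radians((psi+90)/2);i=R.from_quat([np.cos(th),np.sin(th),0,0])
    print("t",round(s["time_s"],2),"tcp",np.round(s["eef_pos"],1),"psi",round(a,1),"turn needed",np.round((i*r.inv()).as_rotvec(),3),"F",np.round(s["force"],1),"w",round(s["grip_width"],3))
E
python3 - <<'E'
from h import *
pose(9.3)
w=optics.capture("wrist");cv2.imwrite("pics/w5.png",w["img"])
E
```

```text
t 8.73 tcp [447.4   1.5  93.6] psi 9.9 turn needed [-0.003 -0.006 -0.01 ] F [0.7 0.7 1. ] w 1.0
```

View pics/w5.png

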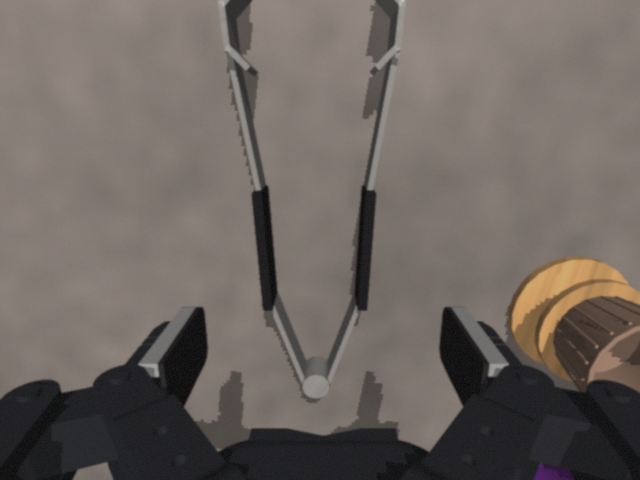

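Wrist view: the tongs are square to the gripper, grips at (264,248) and (366,248), pivot (315,385).

```bash
python3 - <<'E'
from h import *
pose(9.3);w=optics.capture("wrist")
# top outer edges of grips on z=26
pts={k:onz(w,*uv,26) for k,uv in dict(LF=(252,188),LB=(263,308),RF=(376,190),RB=(367,308)).items()}
g=sum(pts.values())/4;f=(pts["LF"]+pts["RF"]-pts["LB"]-pts["RB"])/2
print({k:np.round(v,1) for k,v in pts.items()},"mid",g,"len",np.linalg.norm(f),"dir",np.degrees(np.arctan2(f[1],f[0])), "pivot",onz(w,315,386,22))
print(np.linalg.norm(pts["LF"]-pts["RF"]),np.linalg.norm(pts["LB"]-pts["RB"]))
E
```

```text
t 8.78 tcp [447.7   1.4  94.1] psi 9.9 turn needed [-0.003 -0.006 -0.01 ] F [-0.2  0.6 -0.4] w 1.0
{'LF': array([403. ,  31.6,  26. ]), 'LB': array([417.9, -37.2,  26. ]), 'RF': array([468.2,  41.9,  26. ]), 'RB': array([477.5, -26.6,  26. ])} mid [441.63506005   2.4225748   26.        ] len 69.70194681453442 dir 99.97768632860759 pivot [456.93140249 -87.35417287  22.        ]
66.04220229782139 60.56857037708552
```

Emit:
play_rows([
  [-3,0.5,-15,0,0,0,1],
  [-3,0.5,-20,0,0,0,1],
  [0,0,-20,0,0,0,1],
  [0,0,-12,0,0,0,1],
  [0,0,0,0,0,0,1],
])

```text
time_s: 9.25
eef_pos: [453.4, -0.7, 33.7]
ee_rot: [0.007, 0.645, 0.764, 0.004]
force: [0.2, -0.6, -0.1]
grip_width: 1.001
```

```bash
python3 -c "
from h import *
pose(9.9)"
```

```text
t 9.25 tcp [453.4  -0.7  33.7] psi 9.6 turn needed [0.003 0.016 0.005] F [ 0.2 -0.6 -0.1] w 1.001
```

Emit:
play_rows([
  [-7,2,0,0.003,0.016,0.005,1],
  [-5,1,0,0,0,0,1],
  [0,0,0,0,0,0,1],
])

```text
time_s: 9.5
eef_pos: [444.1, 1.6, 36.9]
ee_rot: [0.002, 0.644, 0.765, 0.001]
force: [0.3, -0.2, -0.2]
grip_width: 1.001
```

```bash
python3 -c "
from h import *
pose(9.9)"
```

```text
t 9.5 tcp [444.1   1.6  36.9] psi 9.9 turn needed [0.001 0.004 0.001] F [ 0.3 -0.2 -0.2] w 1.001
```

Emit:
play_rows([
  [-3,0.5,-8,0,0.003,0,1],
  [-2,0.5,-10,0,0.003,0,1],
  [-1,0,-10,0,0.003,0,1],
  [0,0,-4,0,0,0,1],
  [0,0,0,0,0,0,1],
])

```text
time_s: 9.92
eef_pos: [438.7, 2.5, 3.9]
ee_rot: [0.0, 0.644, 0.765, -0.001]
force: [0.4, -0.7, 0.6]
grip_width: 1.0
```

```bash
python3 -c "
from h import *
pose(9.9)"
```

```text
t 9.92 tcp [438.7   2.5   3.9] psi 9.8 turn needed [ 0.002 -0.001  0.001] F [ 0.4 -0.7  0.6] w 1.0
```

Emit:
play_rows([
  [2,0,-3,0,0,0,1],
  [1,0,-2,0,0,0,1],
  [0,0,0,0,0,0,0.7],
  [0,0,0,0,0,0,0.5],
  [0,0,0,0,0,0,0.4],
], grip_force=25)

```text
time_s: 10.33
eef_pos: [442.5, 2.5, -1.7]
ee_rot: [0.0, 0.644, 0.765, -0.001]
force: [-0.9, 1.2, 4.3]
grip_width: 0.703
```

Emit:
play_rows([
  [0,0,-0.5,0,0,0,0.4],
  [0,0,-0.5,0,0,0,0.4],
  [0,0,0,0,0,0,0.4],
])

```text
time_s: 10.58
eef_pos: [442.5, 2.5, -1.4]
ee_rot: [0.0, 0.644, 0.765, -0.001]
force: [-0.3, 0.6, -0.9]
grip_width: 0.7
```

```bash
python3 -c "
from h import *
pose(9.9)"
```

```text
t 10.58 tcp [442.5   2.5  -1.4] psi 9.8 turn needed [ 0.002 -0.001  0.001] F [-0.3  0.6 -0.9] w 0.7
```

Emit:
play_rows([
  [0,0,5,0,0,0,0.4],
  [0,0,10,0,0,0,0.4],
  [0,0,18,0,0,0,0.4],
  [0,0,22,0,0,0,0.4],
  [0,0,25,0,0,0,0.4],
])

```text
time_s: 11.0
eef_pos: [439.4, 3.2, 78.8]
ee_rot: [-0.004, 0.644, 0.765, -0.003]
force: [0.2, -0.3, -1.3]
grip_width: 0.702
```

Emit:
play_rows([
  [0,0,25,0,0,0,0.4],
  [0,0,20,0,0,0,0.4],
  [0,0,10,0,0,0,0.4],
  [0,0,0,0,0,0,0.4],
])

```text
time_s: 11.33
eef_pos: [440.5, 3.1, 142.1]
ee_rot: [-0.0, 0.644, 0.765, -0.001]
force: [0.5, -0.2, -0.6]
grip_width: 0.699
```

```bash
python3 - <<'E'
from h import *
pose(9.9)
w=optics.capture("wrist");s=optics.capture("scene");t=optics.capture("top")
A=cv2.resize(w["img"],(400,300));B=cv2.resize(s["img"][160:360,250:450],(400,400),interpolation=cv2.INTER_CUBIC)[:300]
C=cv2.resize(t["img"][195:260,190:277],(400,300),interpolation=cv2.INTER_CUBIC);D=cv2.resize(t["img"][180:330,220:420],(400,300))
cv2.imwrite("pics/l6.png",np.vstack([np.hstack([A,B]),np.hstack([C,D])]))
E
```

```text
t 11.33 tcp [440.5   3.1 142.1] psi 9.8 turn needed [ 0.002 -0.002  0.001] F [ 0.5 -0.2 -0.6] w 0.699
```

View pics/l6.png

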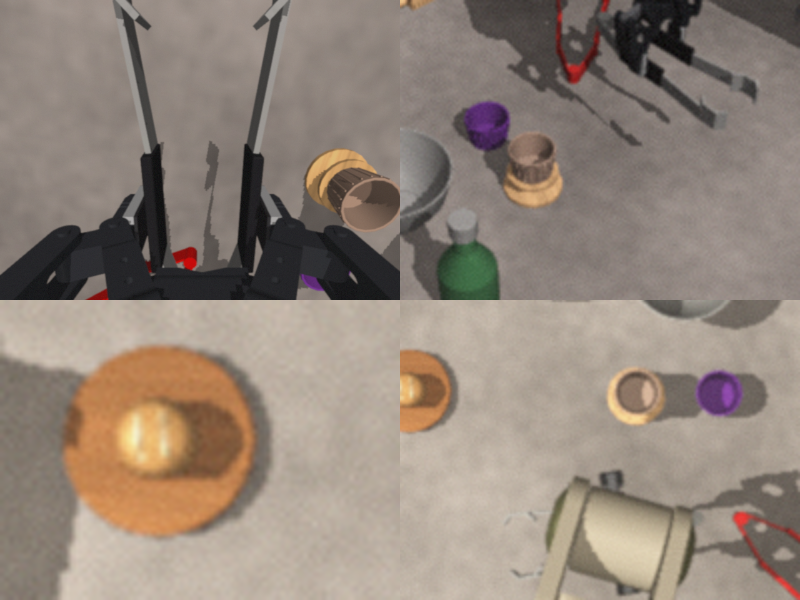

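The tongs hang level in the grip (jaws at the top of the wrist view). Bottom-left crop, roll centre is about (153,437), i.e. full top image (223.3,224.8), and the cup still stands centred on the pedestal.

Emit:
play_rows([
  [10,8,0,0,0,0,0.4],
  [17,15,0,0,0,0,0.4],
  [19,16,0,0,0,0,0.4],
  [19,16,0,0,0,0,0.4],
  [19,16,0,0,0,0,0.4],
])

```text
time_s: 11.9
eef_pos: [521.2, 75.4, 133.1]
ee_rot: [-0.008, 0.646, 0.763, -0.006]
force: [-0.1, -0.2, -1.0]
grip_width: 0.698
```

Emit:
play_rows([
  [19,16,0,0,0,0,0.4],
  [19,16,0,0,0,0,0.4],
  [19,16,0,0,0,0,0.4],
  [19,16,0,0,0,0,0.4],
  [15,13,0,0,0,0,0.4],
])

```text
time_s: 12.32
eef_pos: [613.4, 157.2, 123.8]
ee_rot: [-0.013, 0.646, 0.763, -0.011]
force: [0.4, 0.6, -1.2]
grip_width: 0.701
```

Emit:
play_rows([
  [10,8,0,0,0,0,0.4],
  [0,0,0,0,0,0,0.4],
  [0,0,0,0,0,0,0.4],
])

```text
time_s: 12.57
eef_pos: [623.6, 168.0, 117.1]
ee_rot: [-0.016, 0.645, 0.764, -0.013]
force: [0.3, -0.0, -1.1]
grip_width: 0.701
```

```bash
python3 - <<'E'
from h import *
pose(9.9)
w=optics.capture("wrist");t=optics.capture("top")
cv2.imwrite("pics/w7.png",w["img"]);cv2.imwrite("pics/t7.png",t["img"]);pose(9.9)
print("roll from first top",onz(t,223.3,224.8,30),onz(t,223.3,224.8,40))
E
```

```text
t 12.57 tcp [623.6 168.  117.1] psi 9.7 turn needed [-0.    -0.042  0.004] F [ 0.3 -0.  -1.1] w 0.701
t 12.67 tcp [623.3 167.5 117.7] psi 9.7 turn needed [-0.    -0.042  0.004] F [ 0.1 -1.1 -0.9] w 0.698
roll from first top [611.23671369 280.72756241  30.        ] [610.39689356 278.8407271   40.        ]
```

View pics/w7.png

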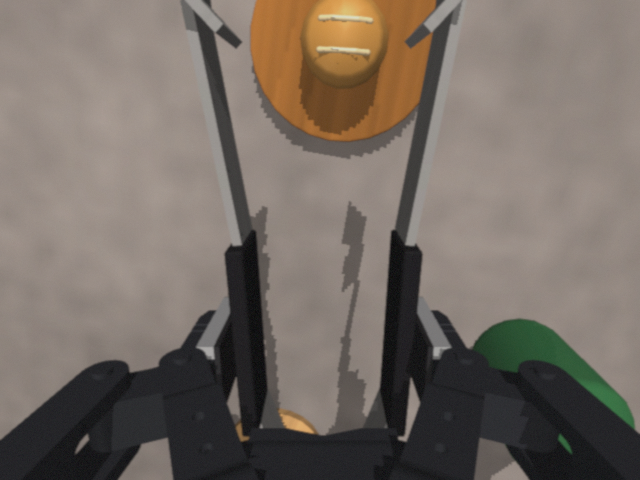

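Wrist view: the roll is at about (345,43), between the open jaws' tips and slightly ahead. The board circle is around it.

```bash
python3 - <<'E'
from h import *
pose(9.9);w=optics.capture("wrist")
for k in blobs(w,(10,130,110),(16,255,255),(290,0,400,95),300,3)[:2]:print(cv2.boundingRect(k))
for z in(20,28,34):print(z,onz(w,345,43,z),"L",onz(w,301,43,z),"R",onz(w,389,43,z),"front",onz(w,343,88,z))
E
```

```text
t 12.67 tcp [623.3 167.5 117.7] psi 9.7 turn needed [-0.    -0.042  0.004] F [ 0.1 -1.1 -0.9] w 0.698
(290, 0, 110, 95)
20 [611.66124262 280.08649709  20.        ] L [587.72920167 276.18028561  20.        ] R [635.39960456 283.96109609  20.        ] front [614.79638318 257.09320409  20.        ]
28 [611.81808162 278.70741073  28.        ] L [588.682504   274.93119879  28.        ] R [634.76642591 282.45306226  28.        ] front [614.84888405 256.47933933  28.        ]
34 [611.93571088 277.67309596  34.        ] L [589.39748076 273.99438367  34.        ] R [634.29154193 281.32203689  34.        ] front [614.8882597  256.01894076  34.        ]
```

Emit:
play_rows([
  [4,0,0,0,-0.021,0.004,0.4],
  [4,-1,0,0,-0.021,0,0.4],
  [0,0,-6,0,0,0,0.4],
  [0,0,-6,0,0,0,0.4],
  [0,0,0,0,0,0,0.4],
])

```text
time_s: 13.13
eef_pos: [631.5, 164.3, 106.5]
ee_rot: [0.003, 0.644, 0.765, 0.002]
force: [-0.2, 0.4, -1.0]
grip_width: 0.701
```

```bash
python3 -c "
from h import *
pose(9.9)"
```

```text
t 13.13 tcp [631.5 164.3 106.5] psi 9.8 turn needed [-0.     0.007  0.002] F [-0.2  0.4 -1. ] w 0.701
```

Emit:
play_rows([
  [0,1,-10,0,0.005,0.002,0.4],
  [0,0.5,-12,0,0,0,0.4],
  [0,0.5,-12,0,0,0,0.4],
  [0,0,-8,0,0,0,0.4],
  [0,0,0,0,0,0,0.4],
])

```text
time_s: 13.55
eef_pos: [630.6, 166.3, 58.8]
ee_rot: [-0.0, 0.644, 0.765, -0.0]
force: [0.1, -0.8, -1.2]
grip_width: 0.701
```

```bash
python3 - <<'E'
from h import *
pose(9.9)
w=optics.capture("wrist");s=optics.capture("scene");t=optics.capture("top");pose(9.9)
u,v=proj(s,(612,280,20)).astype(int);a,b=proj(t,(612,240,20)).astype(int);print(u,v,a,b)
A=cv2.resize(s["img"][v-75:v+75,u-100:u+100],(800,600),interpolation=cv2.INTER_CUBIC)[:600]
B=cv2.resize(t["img"][b-50:b+50,a-67:a+67],(400,300),interpolation=cv2.INTER_CUBIC)
A=cv2.resize(A,(800,600));cv2.imwrite("pics/d8.png",np.vstack([cv2.resize(A[100:500,100:633],(400,300)),B]))
np.save("s8.npy",[u,v])
E
```

```text
t 13.55 tcp [630.6 166.3  58.8] psi 9.9 turn needed [ 0. -0.  0.] F [ 0.1 -0.8 -1.2] w 0.701
t 13.7 tcp [631.8 166.4  61.5] psi 9.9 turn needed [-0.     0.003  0.   ] F [ 0.4  0.4 -1.5] w 0.697
388 329 239 225
```

View pics/d8.png

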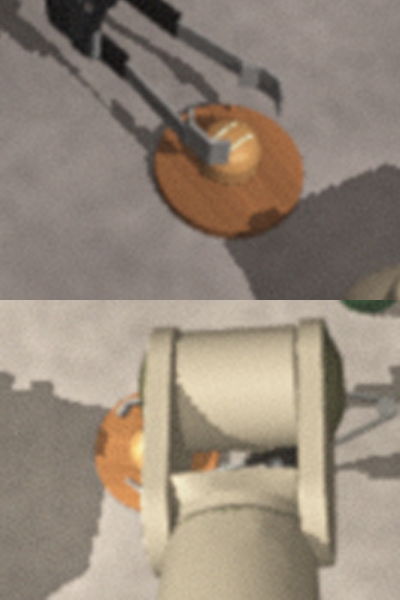

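The scene crop (top) shows the jaws straddling the roll just above it, near jaw ~(210,150), far jaw ~(278,100). The arm hides most of the top view. I check the predicted jaw points numerically for pitch.

```bash
python3 - <<'E'
from h import *
s=optics.capture("scene");p=sense()["eef_pos"];a=np.radians(99.9)
X=np.array([np.cos(a),np.sin(a),0]);Y=np.array([-X[1],X[0],0])
o=p+[0,0,1.5];toview=lambda q:np.round(((q-[288,254])*4-100)*.75,0)
for n,x,y in(("near back",95,-37),("near tip",135,-37),("near tip in",137,-27),("far tip",135,37),("far tip in",137,27),("far back",95,37)):
    print(n,*[toview(proj(s,o+X*x+Y*y+[0,0,z])) for z in(0,13,26)])
E
```

```text
near back [175. 132.] [176. 122.] [178. 112.]
near tip [217. 168.] [219. 158.] [221. 147.]
near tip in [229. 161.] [231. 151.] [233. 140.]
far tip [286. 106.] [289.  96.] [291.  85.]
far tip in [279. 116.] [282. 106.] [284.  95.]
far back [244.  73.] [246.  63.] [248.  52.]
```

Emit:
play_rows([
  [0,0,-6,0,0.002,0,0.4],
  [0,0,-9,0,0,0,0.4],
  [0,0,-5,0,0,0,0.4],
  [0,0,0,0,0,0,0.4],
])

```text
time_s: 14.08
eef_pos: [633.0, 166.5, 41.9]
ee_rot: [0.002, 0.644, 0.765, 0.002]
force: [-1.0, 0.5, -1.6]
grip_width: 0.7
```

Emit:
play_rows([
  [0,0,0,0,0,0,0.4],
])

```text
time_s: 14.17
eef_pos: [632.8, 166.4, 41.5]
ee_rot: [0.002, 0.644, 0.765, 0.002]
force: [0.8, 0.4, -1.5]
grip_width: 0.703
```

Emit:
play_rows([
  [-1.5,0,-6,0,0.004,0,0.4],
  [0,0,-8,0,0,0,0.4],
  [0,0,-6,0,0,0,0.4],
  [0,0,0,0,0,0,0.4],
])

```text
time_s: 14.5
eef_pos: [631.2, 166.4, 19.6]
ee_rot: [0.0, 0.644, 0.765, 0.001]
force: [0.0, -0.3, -1.3]
grip_width: 0.703
```

Emit:
play_rows([
  [0,0,0,0,0,0,0.4],
])

```text
time_s: 14.58
eef_pos: [631.0, 166.4, 19.1]
ee_rot: [0.0, 0.644, 0.765, 0.0]
force: [0.3, -0.2, -0.6]
grip_width: 0.7
```

```bash
python3 -c "
from h import *
pose(9.9)"
```

```text
t 14.58 tcp [631.  166.4  19.1] psi 9.9 turn needed [-0.001  0.     0.   ] F [ 0.3 -0.2 -0.6] w 0.7
```

Emit:
play_rows([
  [0,0,-2.5,0,0,0,0.4],
  [0,0,-2,0,0,0,0.4],
])

```text
time_s: 14.75
eef_pos: [631.2, 166.5, 14.6]
ee_rot: [0.0, 0.644, 0.765, 0.001]
force: [0.5, -1.0, -0.6]
grip_width: 0.706
```

Emit:
play_rows([
  [0,0,-1,0,0,0,0.4],
  [0,0,0,0,0,0,0.4],
])

```text
time_s: 14.92
eef_pos: [631.2, 166.5, 13.3]
ee_rot: [0.0, 0.644, 0.765, 0.001]
force: [0.2, -0.3, -2.2]
grip_width: 0.701
```

```bash
python3 -c "
from h import *
pose(9.9)"
```

```text
t 14.92 tcp [631.2 166.5  13.3] psi 9.9 turn needed [-0.001  0.001  0.   ] F [ 0.2 -0.3 -2.2] w 0.701
```

Close in steps, with 30 N grip.

Emit:
play_rows([
  [0,0,0,0,0,0,0.3],
  [0,0,0,0,0,0,0.25],
  [0,0,0,0,0,0,0.2],
  [0,0,0,0,0,0,0.1],
  [0,0,0,0,0,0,0],
], grip_force=32)

```text
time_s: 15.33
eef_pos: [631.6, 166.5, 14.0]
ee_rot: [0.001, 0.644, 0.765, 0.001]
force: [-0.1, -0.1, 0.2]
grip_width: 0.569
```

Emit:
play_rows([
  [0,0,0,0,0,0,-0.2],
  [0,0,0,0,0,0,-0.2],
  [0,0,0,0,0,0,-0.2],
  [0,0,0,0,0,0,-0.2],
])

```text
time_s: 15.67
eef_pos: [631.6, 166.5, 14.1]
ee_rot: [0.001, 0.644, 0.765, 0.001]
force: [0.0, 0.3, -1.5]
grip_width: 0.566
```

```bash
python3 -c "
from h import *
pose(9.9)"
```

```text
t 15.67 tcp [631.6 166.5  14.1] psi 9.9 turn needed [-0.001  0.002  0.   ] F [ 0.   0.3 -1.5] w 0.566
```

Emit:
play_rows([
  [0,0,4,0,0,0,-0.2],
  [0,0,8,0,0,0,-0.2],
  [0,0,12,0,0,0,-0.2],
  [0,0,15,0,0,0,-0.2],
  [0,0,18,0,0,0,-0.2],
])

```text
time_s: 16.08
eef_pos: [629.5, 166.2, 71.9]
ee_rot: [-0.002, 0.644, 0.765, -0.001]
force: [0.4, 0.3, -1.8]
grip_width: 0.566
```

Emit:
play_rows([
  [0,0,18,0,0,0,-0.2],
  [0,0,18,0,0,0,-0.2],
  [0,0,12,0,0,0,-0.2],
  [0,0,6,0,0,0,-0.2],
  [0,0,0,0,0,0,-0.2],
])

```text
time_s: 16.5
eef_pos: [631.4, 166.4, 139.0]
ee_rot: [0.003, 0.643, 0.765, 0.003]
force: [-0.1, -0.3, -1.5]
grip_width: 0.57
```

```bash
python3 - <<'E'
from h import *
pose(9.9);w=optics.capture("wrist");s=optics.capture("scene");t=optics.capture("top")
cv2.imwrite("pics/w9.png",w["img"]);cv2.imwrite("pics/s9.png",s["img"])
# bread colour left on board? mean around first roll spot vs expected lifted spot in scene
p=sense()["eef_pos"]
for k in blobs(s,(10,80,130),(25,255,255),(340,250,440,370),40,3)[:4]:print(cv2.contourArea(k),cv2.boundingRect(k))
print("old",proj(s,(611.5,279.7,35)),"new",proj(s,(p[0]-19.8,p[1]+113.3,p[2]+22)))
E
```

```text
t 16.5 tcp [631.4 166.4 139. ] psi 9.9 turn needed [-0.001  0.007  0.   ] F [-0.1 -0.3 -1.5] w 0.57
1481.0 (365, 314, 49, 42)
287.5 (386, 283, 20, 23)
old [389.04113807 325.98326503] new [395.16926962 291.69102814]
```

The roll blob is now at (396,294) in the scene, matching the predicted lifted mouth (395,292). I carry it over the cup.

Emit:
play_rows([
  [0,-6,0,0,0.007,0,-0.2],
  [0,-12,0,0,0,0,-0.2],
  [0,-16,0,0,0,0,-0.2],
  [0,-18,0,0,0,0,-0.2],
  [0,-18,0,0,0,0,-0.2],
])

```text
time_s: 17.07
eef_pos: [628.2, 94.0, 131.3]
ee_rot: [-0.005, 0.642, 0.767, -0.004]
force: [0.5, -0.5, -1.2]
grip_width: 0.571
```

Emit:
play_rows([
  [0,-18,0,0,0,0,-0.2],
  [0,-18,0,0,0,0,-0.2],
  [0,-18,0,0,0,0,-0.2],
  [0,-18,0,0,0,0,-0.2],
  [0,-18,0,0,0,0,-0.2],
])

```text
time_s: 17.48
eef_pos: [625.6, -5.8, 127.2]
ee_rot: [-0.008, 0.643, 0.766, -0.006]
force: [-0.3, 0.4, -1.0]
grip_width: 0.568
```

```bash
python3 -c "
from h import *
pose(9.9)"
```

```text
t 17.48 tcp [625.6  -5.8 127.2] psi 10.0 turn needed [-0.001 -0.021 -0.002] F [-0.3  0.4 -1. ] w 0.568
```

Emit:
play_rows([
  [1,-18,2,0,-0.01,0,-0.2],
  [1,-18,2,0,-0.01,0,-0.2],
  [1,-18,2,0,0,0,-0.2],
  [0,-18,2,0,0,0,-0.2],
  [0,-16,1,0,0,0,-0.2],
])

```text
time_s: 17.9
eef_pos: [625.2, -104.1, 132.3]
ee_rot: [-0.004, 0.644, 0.765, -0.002]
force: [-0.2, -0.6, -1.3]
grip_width: 0.571
```

Emit:
play_rows([
  [0,-12,0,0,0,0,-0.2],
  [0,-6,0,0,0,0,-0.2],
  [0,0,0,0,0,0,-0.2],
  [0,0,0,0,0,0,-0.2],
])

```text
time_s: 18.23
eef_pos: [623.3, -128.5, 130.1]
ee_rot: [-0.005, 0.646, 0.763, -0.003]
force: [0.3, -0.6, -1.1]
grip_width: 0.571
```

```bash
python3 -c "
from h import *
pose(9.9)"
```

```text
t 18.23 tcp [ 623.3 -128.5  130.1] psi 9.5 turn needed [-0.002 -0.011  0.007] F [ 0.3 -0.6 -1.1] w 0.571
```

Emit:
play_rows([
  [3,-0.7,-2,-0.002,-0.01,0.006,-0.2],
  [3,-0.6,-3,0,0,0,-0.2],
  [0,0,0,0,0,0,-0.2],
  [0,0,0,0,0,0,-0.2],
  [0,0,0,0,0,0,-0.2],
])

```text
time_s: 18.65
eef_pos: [629.9, -126.8, 123.8]
ee_rot: [-0.001, 0.642, 0.766, 0.0]
force: [0.1, 0.5, -1.3]
grip_width: 0.572
```

```bash
python3 - <<'E'
from h import *
pose(9.9);s=optics.capture("scene");t=optics.capture("top");w=optics.capture("wrist");pose(9.9)
p=sense()["eef_pos"];m=(p[0]-19.8,p[1]+113.3,p[2]+12)
print("mouth",m,"scene",proj(s,m),"top",proj(t,m),"cup rim",proj(s,(609.4,-16.3,70)),proj(t,(609.4,-16.3,70)))
u,v=proj(s,(609,-16,80)).astype(int);a,b=proj(t,(609,-16,80)).astype(int);print("crop",u-50,v-37,a-50,b-37)
A=cv2.resize(s["img"][v-37:v+38,u-50:u+50],(400,300),interpolation=cv2.INTER_CUBIC)
B=cv2.resize(t["img"][b-37:b+38,a-50:a+50],(400,300),interpolation=cv2.INTER_CUBIC)
cv2.imwrite("pics/f.png",np.vstack([np.hstack([A,B]),np.hstack([cv2.resize(s["img"],(400,300)),cv2.resize(w["img"],(400,300))])]))
E
```

```text
t 18.65 tcp [ 629.9 -126.8  123.8] psi 10.1 turn needed [-0.001 -0.001 -0.003] F [ 0.1  0.5 -1.3] w 0.572
t 18.8 tcp [ 629.9 -127.1  124.1] psi 10.0 turn needed [-0.001 -0.001 -0.003] F [-0.3 -0.5 -0.9] w 0.571
mouth (np.float64(610.1301699305166), np.float64(-13.775798484457297), np.float64(136.1003729078356)) scene [316.02785936 214.70200692] top [337.17144576 223.67074982] cup rim [316.15981765 233.22677362] [337.62342598 226.30241558]
crop 266 193 287 189
```

View pics/f.png

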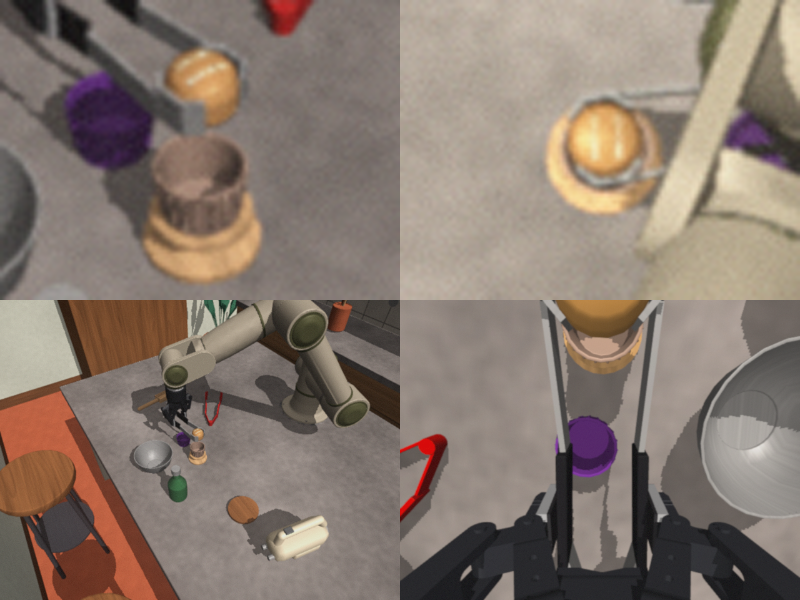

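The final picture shows the roll in the jaws at (202,88) scene crop and (605,138) top crop, directly above the upright cup on its pedestal. The bare board and untouched bystanders are also visible. The roll is within about 2 mm of the cup's axis and roughly 50 mm above the rim, so I hand in.

```bash
python3 - <<'E'
from h import *
from rig import ctrl
t=optics.capture("top")
for k in blobs(t,(10,80,130),(25,255,255),(325,208,350,240),40,1)[:1]:print("top roll+ped blob",cv2.minEnclosingCircle(k))
pose(9.9);print("roll",onz(t,338.2,223.5,138));print(ctrl.finish_job());pose(9.9)
E
```

```text
top roll+ped blob ((337.5, 227.61111450195312), 14.234684944152832)
t 18.85 tcp [ 629.9 -127.2  124.1] psi 10.0 turn needed [-0.001 -0.001 -0.002] F [ 0.9  0.3 -1.8] w 0.575
roll [610.4183351  -16.21179312 138.        ]
the job is handed in; nothing more can be done
None
the job is handed in; nothing more can be done
```

The job is done and handed in at 18.9 s. I set the cup upright on the pedestal and released it. I then took the bare-steel tongs, closed them on the roll, lifted it off its board and carried it over the cup. They are still holding it there.

- **Cup:** its rim measured about (609, −16.5), against a pedestal centre of about (609.7, −16). The whole foot should be on the wood.
- **Grip:** the fingers stalled at about 48–49 mm over the tongs' grips with a 32 N limit, within the 47–51 mm expected with the roll held.
- **Roll:** the last check put it at about (610.4, −16.2), within about 2 mm of the cup's axis and roughly 50 mm above the rim, with the board empty. The tongs' pose alone put it about 2.5 mm further in y, so the two roughly agree.
- **Unused check:** a last colour measurement picked up the pedestal along with the roll, so I did not rely on it.
- **Bystanders:** the mixer, bowl and cruet looked unmoved in the last pictures. The scoop looked unmoved in the overview, but I did not measure it separately.

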